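Dry-fit loose front-axle parts in the parts they belong to

TASK

A buyer wants to see that these front-axle parts belong together: dry-fit each one upright and fully home in its mate. The ball bearing goes into the wheel hub, the rubber bush into the large eye of the suspension arm, the king pin into its red-brown carrier and the coil spring into the blue spring pan, with the blue top cup set on the standing spring, stud up.

Things in the scene. Friction and masses are not known exactly. Their poses are not given: they have to be found in the camera images.
- bearing: Loose ball bearing, bright steel with brass-coloured cage, lying flat: 62 mm across, 17 mm high. Origin: centre of its underside, z up. Grip its outside, any yaw. Flat fixed scrap up to 30 mm high lies about on the right half of the table.
- bush: Loose black rubber suspension bush, waisted like a short dumb-bell with a steel tube through it, standing upright: 40 mm across, 50 mm high. Origin: centre of its underside, z up.
- king_pin: Loose plain brown-grey steel king pin standing upright: 28 mm across, 90 mm high. Origin: centre of its underside, z up.
- spring: Loose grey coil spring standing upright: 44 mm across, 50 mm high (stiff, does not give). Origin: centre of its underside, z up.
- spring_cup: Loose blue top cup of the spring, skirt down: disc 68 mm across with a bright stud up from its middle (24 mm across, 14 to 46 mm above the origin; grip it there). Under the disc a hollow 9 mm deep, 52 mm wide, flared to 62 mm at its mouth, goes over the spring's top. Origin: centre of its underside (skirt's edge), z up; on the seated spring it lies 45 mm above the table.
- wheel_hub: Fixed grey steel wheel hub lying flat: five-hole flange 106 mm across and 9 mm thick, and in its middle a raised ring 86 mm across and 20 mm high round the bearing seat. The seat is 66 mm wide, chamfered to 78 mm at its mouth, and its floor is 12 mm above the origin; a seated bearing stands 9 mm proud of the ring. Origin: centre, on the table; z up.
- suspension_arm: Fixed near-black forged arm lying flat: a large eye 68 mm across and 26 mm high, and a shank along its +x axis to a small eye 95 mm off. The large eye's bore for the bush is 45 mm wide, flared to 58 mm at its mouth, its floor 5 mm above the origin; a seated bush stands 29 mm proud. Origin: centre of the large eye, on the table; z up.
- pin_carrier: Fixed red-brown king-pin carrier: a square four-bolt foot 82 mm wide and a ribbed round boss 57 mm across whose top is 45 mm above the table. Its bore for the king pin is 33 mm wide, flared to 48 mm at its mouth, with its floor 6 mm above the origin; a seated pin stands 51 mm proud. Origin: centre of the foot, on the table; z up.
- spring_pan: Fixed blue spring pan: a plate 70 x 104 mm with a pressed round dish, its rim 16 mm above the table. The dish is 52 mm wide inside, flared to 68 mm at its rim, with its floor 4 mm above the origin; a seated spring's top is 54 mm above the table. Origin: centre of the plate, on the table; z up.
Things that resemble listed ones, but are neither listed nor needed, are in the scene too. What is shaped like the king_pin but purple or turquoise is not meant.

How it is judged:
At the end, for the whole second after the job is handed in: Each part is released, at rest, upright within 0.15 rad and fully down (within 4 mm) in its mate: bearing and bush within 6 mm of centre, king pin 7 mm, spring 8 mm; the top cup sits down on the seated spring within 8 mm of its centre and 12 mm of the pan's (horizontal distance between bearing and wheel_hub below 0.006 m and z of bearing in the frame of wheel_hub between 0.008 and 0.016 m and angle between each of bearing, bush, king_pin, spring, spring_cup's own z axis and vertical below 0.15 rad and linear speed of each of bearing, bush, king_pin, spring, spring_cup below 0.02 m/s and horizontal distance between bush and suspension_arm below 0.006 m and z of bush in the frame of suspension_arm between 0.001 and 0.009 m and horizontal distance between king_pin and pin_carrier below 0.007 m and z of king_pin in the frame of pin_carrier between 0.002 and 0.01 m and horizontal distance between spring and spring_pan below 0.008 m and z of spring in the frame of spring_pan between 0 and 0.008 m and horizontal distance between spring_cup and spring_pan below 0.012 m and z of spring_cup in the frame of spring_pan between 0.041 and 0.049 m and horizontal distance between spring_cup and spring below 0.008 m); the robot touches nothing.
It also fails if it takes over 115 s, if anything falls off the work surface, if the arm or the gripper's body presses on something with over 40 N, if the wrist force passes 120 N, or if a joint passes its speed limit or range.

ROBOT

A 6-joint arm with a two-finger parallel gripper is mounted at the origin on a cart in front of the work surface, level with it; the furniture and walls round the work are solid. World frame = base frame: x ahead of the robot, y to its left, z up, the work surface at z = 0. Lengths are in m, angles in rad, forces in N, time in s.
With the tool pointing down it reaches from about 0.325 to 0.925 m from the base axis. Payload 3.1 kg.
Tool frame: the origin (TCP) lies midway between the tips of the shut fingers; the grasp point (between the pads) lies 19 mm behind it; z points along the fingers, y is the line along which they close (so a half turn about z gives the same grasp; the last joint's range is limited). The gripper opens to 85 mm and grips with 20 to 120 N. Pads are 22 mm wide; open, the fingers measure 114 mm over their backs; the gripper's body (76 mm by 85 mm) begins 54 mm behind the grasp point. The pads swing forward as they close: fully open they stand 13 mm farther back than shut.
Start: joints at [-1.324, 0.217, 1.613, -0, 1.311, -0.112], TCP at [0.219, -0.585, 0.231] pointing down, gripper open.
Joint ranges: [-2.75, 2.75], [-0.78, 2.1], [0.31, 2.55], [-1.13, 4.27], [0.13, 2.63], [-2.58, 2.58]. Speed limits (rad/s): [2.79, 2.79, 3.14, 3.14, 3.14, 3.14].

INTERFACE

Orientations are given as a unit quaternion [w, x, y, z].
In Python, from bench import read_state, capture, camera_params, hand_in, masks_of gives the robot as it stands.
- The arm moves only by the tool jog_arm, never from a script. Its argument "motion" is a list of rows, each a list of 5 numbers: the closure in counts, from 0 (fully open) to 255 (shut), then the shift along the world's x, y, z in cm, then the turn about the world's z in degrees. In form: [[claw, tx, ty, tz, spin], ...]. A call has 1 to 10 rows; each row shifts and turns the commanded pose from where the row before left it; what a row does not reach is not made up. A row lasts 1/12 s, in which the tool goes at most 41.7 mm and 7.16 degrees, less where a joint would pass 70% of its speed; a pose out of reach is approached as far as the arm can. A call with a gripper value outside its range is refused whole. The fingers move at their own pace and stop on an object; "newtons" is the grip in N (left out, the last holds). Time passes only in rows, so rows that do not move let the fingers close. It gives the time, the measured TCP pose, the force, the opening and the grip force at its end, in the units of the state.
- read_state(): the state, without advancing time (a new reading comes with each control period).
- capture(name): name is "scene" or "top"; returns the picture (420x560x3 uint8, red, green, blue); there is no depth.
- camera_params(name): a dict with "camera_matrix" (3x3 intrinsics, pixels), "xyz" and "orientation" of the camera in the world. Camera axes: x right, y up, looking along -z (the intrinsics and any distortion apply to the point x, -y, -z); pixel columns grow to the right and rows downward; lengths in m; the calibration is good to about 2 mm. A picture is of the moment at which its call begins. camera_params takes no time and is no camera call.
- hand_in(): hands the job in; it is judged then, once.
Trained networks look in the newest picture that a camera, given by its name, has taken for a name from the list of things; names that differ only in an ending like _2 or _b are one class to them, and where a whole thing is asked for, a point or a joint stands for the part that bears it (a point fixed in the world has none). Each returns a list of dicts, best first, with "confidence" (0 to 1); they miss things now and then, are a little off and sometimes report something else, mostly with a low value. They report only what shows in the picture. A call takes as long as a camera call. They do not tell look-alikes from the thing itself.
- masks_of(camera, name): "pixels" (420x560 bool, what is visible of it) and "extent" ([left, top, right, bottom] in pixels, round what is visible of it).
The state is a dict: "clock": time; "qpos": joint angles; "joint_vel": joint speeds; "joint_torque": joint torques, N m; "tcp_pos": TCP position; "ee_rot": TCP orientation; "force": force on the tool from outside, world axes, zero at the start; "wrist_torque": the same for the moment, N m; "width": opening from 0.0 (shut) to 1.0 (fully open); "grasp_force": force on a finger pad.
Only numpy, scipy, OpenCV 4.12 (cv2) and the standard library are available. Lean on these libraries where they do the work, as an engineer would, in place of code of your own. Each camera call takes 0.05 s, during which the arm holds its last target. There are 200 camera calls.

## Working session

There is one attempt and no reset: what is moved stays moved. The work goes in short steps, Python scripts to look and compute and a tool call to move; the robot and the scene stay as the last step left them, time stands still between calls to the robot, and variables do not carry over. Pictures are saved under pics/ and viewed, at most 14 in all, crops included, and the job is handed in when it is done.

Besides the shell and the picture viewer there is one more tool, called after "Emit:" by a JSON object that holds its "op" and its "data". jog_arm: Moves the arm, as the interface text tells. Its arguments: {"type":"object","properties":{"motion":{"type":"array","items":{"type":"array","items":{"type":"number"}}},"newtons":{"type":"number"}},"required":["motion"]}

```bash
mkdir -p pics
cat > h.py <<'E'
import numpy as np, cv2
from scipy.spatial.transform import Rotation as R
from bench import *
def P(cam):
    p=camera_params(cam); q=p["orientation"]
    return np.array(p["camera_matrix"]),np.array(p["xyz"]),R.from_quat([q[1],q[2],q[3],q[0]]).as_matrix()
def ray(cam,u,v,z):
    K,t,M=P(cam); d=np.linalg.inv(K)@[u,v,1]; d=M@(d*[1,-1,-1]); s=(z-t[2])/d[2]; return t+s*d
def proj(cam,X):
    K,t,M=P(cam); c=M.T@(np.array(X)-t); c=c*[1,-1,-1]; p=K@c; return p[:2]/p[2]
def save(cam,fn):
    im=capture(cam); cv2.imwrite("pics/"+fn,im[:,:,::-1]); return im
E
python3 - <<'E'
from h import *
for c in ("top","scene"):
    save(c,c+"0.png"); p=camera_params(c); print(c,p)
for c in ("top","scene"):
  for n in "bearing bush king_pin spring spring_cup wheel_hub suspension_arm pin_carrier spring_pan".split():
    for m in masks_of(c,n)[:4]:
        e=m["extent"]; ys,xs=np.nonzero(m["pixels"])
        print(c,n,round(m["confidence"],2),np.round(e),xs.mean().round(1),ys.mean().round(1),np.round(ray(c,(e[0]+e[2])/2,(e[1]+e[3])/2,0.02)[:2],3))
print(read_state())
E
```

```text
top {'camera_matrix': array([[482.55007913,   0.        , 279.03698992],
       [  0.        , 482.55007913, 209.32375961],
       [  0.        ,   0.        ,   1.        ]]), 'xyz': array([0.38623275, 0.02372664, 1.23432419]), 'orientation': array([-0.69557085, -0.03742539,  0.02476284,  0.71705462])}
scene {'camera_matrix': array([[512.12981104,   0.        , 286.93032   ],
       [  0.        , 512.12981104, 212.02318899],
       [  0.        ,   0.        ,   1.        ]]), 'xyz': array([-0.32584419, -0.8199404 ,  0.58231299]), 'orientation': array([ 0.7880607 ,  0.498071  , -0.20241845, -0.29985393])}
top bearing 0.55 [324. 163. 348. 190.] 336.2 172.1 [ 0.573 -0.103]
top bush 0.65 [262. 225. 280. 233.] 271.6 227.4 [0.444 0.066]
top king_pin 0.54 [177. 273. 193. 284.] 187.5 278.2 [0.327 0.284]
top king_pin 0.44 [392. 268. 408. 287.] 398.6 275.7 [ 0.314 -0.251]
top king_pin 0.26 [263. 225. 279. 236.] 271.2 228.4 [0.441 0.065]
top spring 0.49 [405. 238. 428. 255.] 415.5 245.2 [ 0.39  -0.296]
top spring_cup 0.96 [301. 218. 324. 240.] 313.5 229.8 [ 0.441 -0.038]
top wheel_hub 0.81 [
[... 1085 characters left out ...]
0.146]
{'clock': 1.0, 'qpos': array([-1.32420339e+00,  2.16900927e-01,  1.61336795e+00,  5.34326760e-06,
        1.31126680e+00, -1.12188159e-01]), 'joint_vel': array([ 0.00057136,  0.0002907 ,  0.00085568,  0.00071052, -0.00218083,
        0.00094287]), 'joint_torque': array([-3.53496589e-04, -3.96903741e+01, -3.04261494e+01, -1.89641146e-04,
        7.40799205e-04,  6.74391828e-06]), 'tcp_pos': array([ 0.21949671, -0.58522935,  0.23131645]), 'ee_rot': array([2.82487605e-05, 9.83952742e-01, 1.78429261e-01, 4.48927148e-06]), 'force': array([-0.23306424,  0.05156359, -0.82711257]), 'wrist_torque': array([-0.02956658, -0.00618482,  0.03002308]), 'grasp_force': 0.0, 'width': 0.9998617570391177}
```

Run:
```python
import cv2
a=cv2.imread("pics/top0.png")[120:310,140:450]; cv2.imwrite("pics/top0c.png",cv2.resize(a,(800,490),interpolation=2))
a=cv2.imread("pics/scene0.png")[155:315,165:425]; cv2.imwrite("pics/scene0c.png",cv2.resize(a,(800,492),interpolation=2))
```

```text
(no output)
```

View pics/top0c.png

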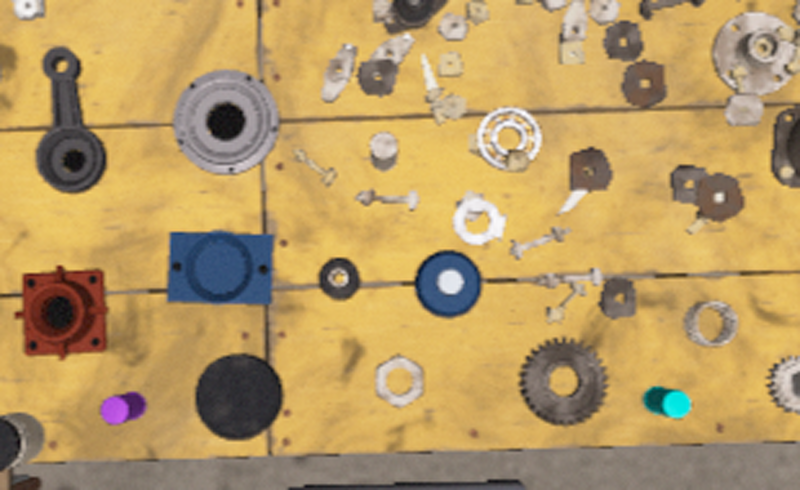

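View pics/scene0c.png

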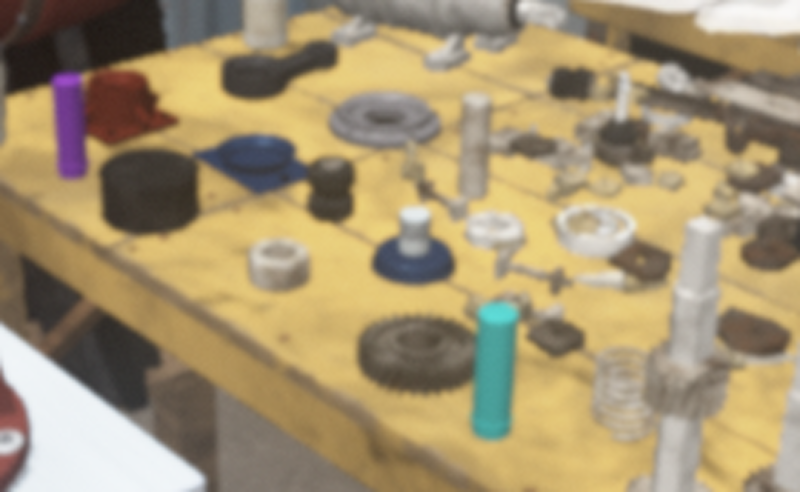

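The top crop shows the bearing at (510,138), bush (339,277), king pin (384,148), spring (712,323), cup (450,282), hub (226,121), arm eye (71,158), carrier (63,312) and pan (219,266). The purple and turquoise pins are decoys. Next I overlay model circles on both views.

```bash
cat > ov.py <<'E'
from h import *
import json
def overlay(objs,top,scene,tag):
    for cam,src,(x0,y0,x1,y1) in (("top",top,(140,120,450,310)),("scene",scene,(165,155,425,315))):
        s=800/(x1-x0); a=cv2.resize(cv2.imread(src)[y0:y1,x0:x1],None,fx=s,fy=s,interpolation=2)
        for n,(x,y,cs) in objs.items():
            for r,z in cs:
                t=np.linspace(0,6.29,40)
                p=[(proj(cam,[x+r*np.cos(k),y+r*np.sin(k),z])-[x0-.5,y0-.5])*s-.5 for k in t]
                cv2.polylines(a,[np.int32(np.round(p))],True,(0,255,0),1)
        cv2.imwrite(f"pics/{cam}_{tag}.png",a)
C={"bearing":[(.031,.017)],"bush":[(.020,.05),(.02,0)],"king_pin":[(.014,.09),(.014,0)],"spring":[(.022,.05),(.022,0)],
"cup":[(.034,.010),(.012,.046)],"hub":[(.043,.020),(.053,.009)],"arm":[(.034,.026)],"carrier":[(.0285,.045)],"pan":[(.034,.016)]}
E
python3 - <<'E'
from ov import *
px={"bearing":(510,138),"bush":(339,277),"king_pin":(384,146),"spring":(712,323),"cup":(451,281),"hub":(226,120),"arm":(71,158),"carrier":(60,311),"pan":(219,266)}
zz={"cup":.046}
o={}
for n,(u,v) in px.items():
    z=zz.get(n,C[n][0][1]); s=800/310
    X=ray("top",(u+.5)/s+140-.5,(v+.5)/s+120-.5,z); o[n]=(X[0],X[1],C[n]); print(n,X[:2].round(4),np.hypot(*X[:2]).round(3),round(np.degrees(np.arctan2(X[1],X[0]))))
json.dump(o,open("o.json","w")); overlay(o,"pics/top0.png","pics/scene0.png","o1")
E
```

```text
bearing [ 0.5816 -0.107 ] 0.591 -10
bush [0.448  0.0643] 0.453 8
king_pin [0.5662 0.0178] 0.566 2
spring [ 0.3938 -0.2865] 0.487 -36
cup [ 0.4411 -0.0422] 0.443 -5
hub [0.6082 0.1727] 0.632 16
arm [0.5744 0.3255] 0.66 30
carrier [0.4238 0.3327] 0.539 38
pan [0.4642 0.183 ] 0.499 22
```

View pics/top_o1.png

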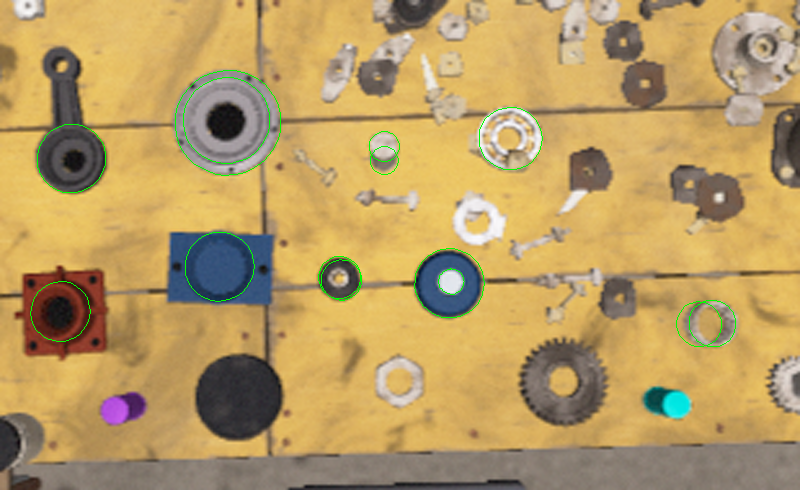

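View pics/scene_o1.png

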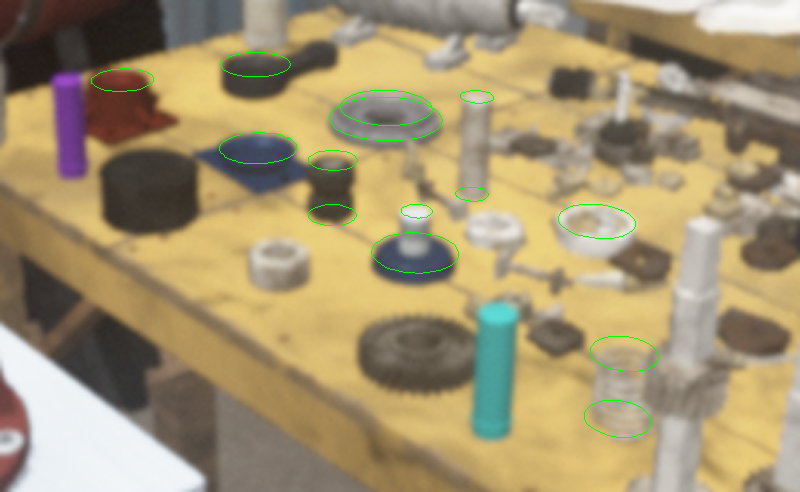

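The overlays agree in both views; the spring should go about 3 mm further toward −y. Next is a zoom on the bearing's surroundings, to pick a finger yaw.

Run:
```python
from h import *
ims=[]
for cam,f,(x0,y0,x1,y1),s in (("top","top0",(310,145,370,215),8.5),("scene","scene0",(315,205,395,265),4)):
    a=cv2.resize(cv2.imread(f"pics/{f}.png")[y0:y1,x0:x1],None,fx=s,fy=s,interpolation=cv2.INTER_CUBIC)
    if cam=="top":
      for ang in (60,20):
        for sg in (1,-1):
          c,si=np.cos(np.radians(ang)),np.sin(np.radians(ang))
          q=[]
          for d,w in ((42,-11),(57,-11),(57,11),(42,11)):
            d*=sg*.001 if False else sg; X=[.5816+(d*c-w*si)/1e3,-.107+(d*si+w*c)/1e3,.02]
            q.append((proj(cam,X)-[x0-.5,y0-.5])*s)
          cv2.polylines(a,[np.int32(q)],True,(0,255,0) if ang==60 else (255,0,0),1)
    ims.append(a)
h=max(i.shape[0] for i in ims)
ims=[cv2.copyMakeBorder(i,0,h-i.shape[0],0,0,0) for i in ims]
b=np.hstack(ims)[:600,:]; b=cv2.resize(b,None,fx=min(1,800/b.shape[1]),fy=min(1,800/b.shape[1])); cv2.imwrite("pics/bear.png",b)
```

```text
(no output)
```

View pics/bear.png

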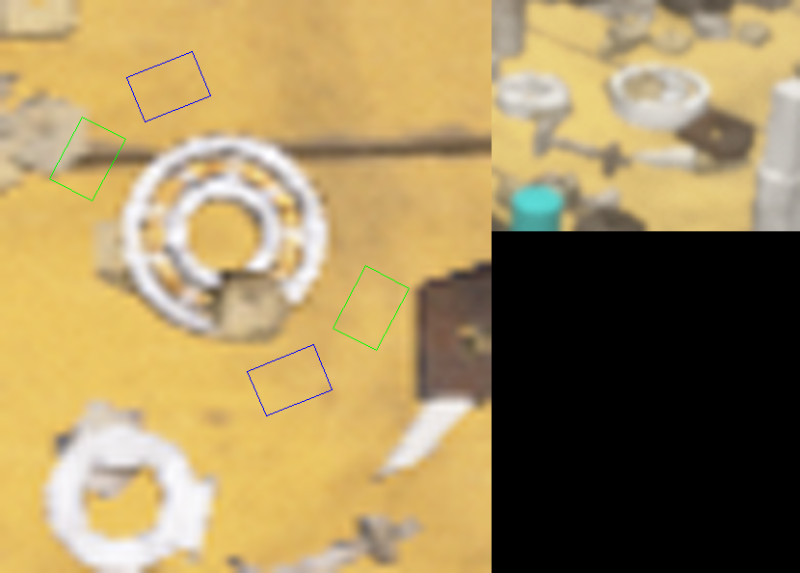

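Run:
```python
from h import *
for z in (0,.017,.03): print(z,proj("scene",[.560,-.115,z]),proj("scene",[.5816,-.107,z]))
a=cv2.imread("pics/scene0.png")[210:255,330:390]; cv2.imwrite("pics/bs.png",cv2.resize(a,None,fx=13,fy=13,interpolation=cv2.INTER_CUBIC))
```

```text
0 [354.69237853 236.13683081] [357.92834437 232.40469191]
0.017 [355.22135156 229.97950786] [358.46780566 226.31660252]
0.03 [355.62996266 225.22321528] [358.88445693 221.6144854 ]
```

View pics/bs.png

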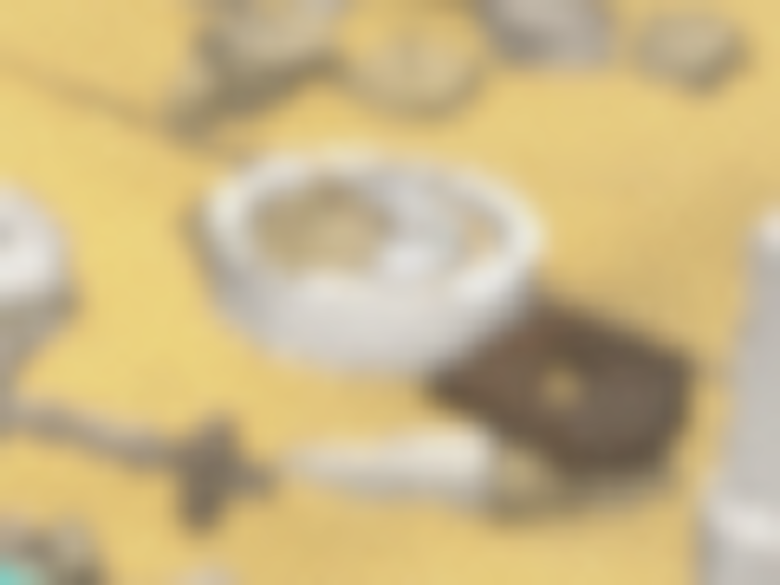

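The nut seems to lie at the bearing's near edge, around (0.56, −0.115). A closing line at −45° is clear of everything. One look at the full scene for tall obstacles near the start.

Run:
```python
import cv2,numpy as np
a=cv2.imread("pics/scene0.png");b=cv2.imread("pics/top0.png")
cv2.imwrite("pics/full.png",cv2.resize(np.hstack([a,b[:,140:]]),(800,344),interpolation=cv2.INTER_AREA))
```

```text
(no output)
```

View pics/full.png

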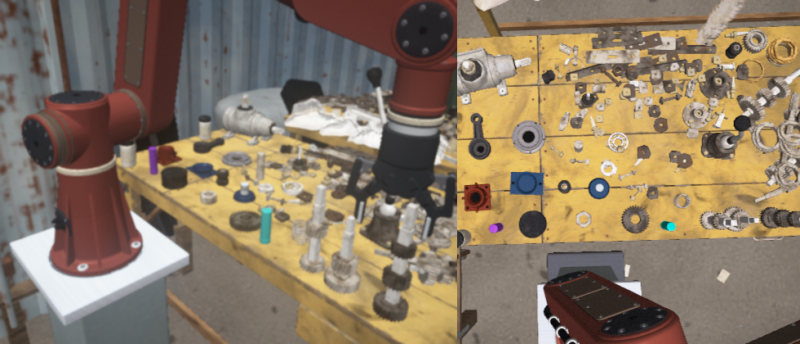

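Run:
```python
from h import *
for n,t,b in (("s1",(320,187),(312,268)),("s2",(351,188),(343,288)),("s3",(411,205),(391,315))):
    t=np.array(t)*1.225;b=np.array(b)*1.225
    X=ray("scene",*b,0)
    z=min(np.arange(0,.4,.005),key=lambda z:abs(proj("scene",[*X[:2],z])[1]-t[1])); print(n,X[:2].round(3),z)
```

```text
s1 [ 0.321 -0.386] 0.20500000000000002
s2 [ 0.317 -0.471] 0.23500000000000001
s3 [ 0.321 -0.577] 0.245
```

Emit:
{"op": "jog_arm", "data": {"motion": [[0, 0, 0, 3.4, 0], [0, 0, 0, 3.4, 0], [0, 0, 0, 3.2, 0], [0, 2.5, 3.0, 0, 0], [0, 2.5, 3.0, 0, 0], [0, 2.5, 3.0, 0, 0], [0, 2.5, 3.0, 0, 0], [0, 2.5, 3.0, 0, 0], [0, 2.5, 3.0, 0, 0], [0, 2.5, 3.0, 0, 0]], "newtons": 40}}

```text
clock: 1.83
tcp_pos: [0.3954, -0.3736, 0.3315]
ee_rot: [0.0, 0.984, 0.178, 0.0]
force: [-0.3, -0.9, 0.4]
width: 0.997
grasp_force: 0.0
```

Emit:
{"op": "jog_arm", "data": {"motion": [[0, 0, 3.0, 0, 0], [0, 0, 3.0, 0, 0], [0, 0, 2.5, 0, 0], [0, 0, 0, -4.0, 0], [0, 0, 0, -4.0, 0], [0, 0, 0, -4.0, 0], [0, 0, 0, -4.0, 0], [0, 0, 0, -4.0, 0], [0, 0, 0, -2.0, 0], [0, 0, 0, 0, 0]]}}

```text
clock: 2.67
tcp_pos: [0.3906, -0.2864, 0.1055]
ee_rot: [-0.005, 0.984, 0.178, -0.004]
force: [-0.4, 0.7, 0.3]
width: 1.002
grasp_force: 0.0
```

Emit:
{"op": "jog_arm", "data": {"motion": [[0, 0.3, -0.2, -3.0, 0], [0, 0, 0, -3.0, 0], [0, 0, 0, -2.5, 0], [0, 0, 0, 0, 0]]}}

```text
clock: 3.0
tcp_pos: [0.3953, -0.2902, 0.0234]
ee_rot: [-0.003, 0.984, 0.178, -0.002]
force: [-0.7, 1.2, 0.6]
width: 0.998
grasp_force: 0.0
```

Run:
```python
from h import *
print(read_state()["tcp_pos"])
a=save("scene","s1.png")[210:330,310:430];b=save("top","t1.png")[200:300,370:470]
cv2.imwrite("pics/g1.png",np.hstack([cv2.resize(a,(400,400),interpolation=2),cv2.resize(b,(400,400),interpolation=2)])[:,:,::-1])
```

```text
[ 0.39532168 -0.29015951  0.02340983]
```

View pics/g1.png

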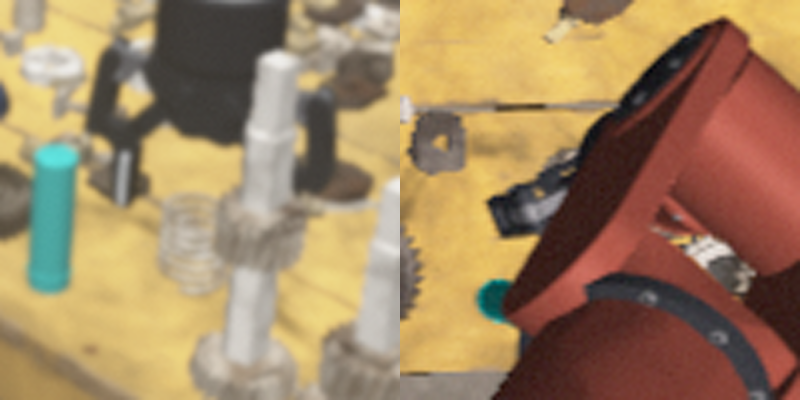

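Run:
```python
from h import *
print(read_state()["tcp_pos"])
c=np.array([.3953,-.2902,.036]);d=np.array([np.cos(np.radians(110.6)),np.sin(np.radians(110.6)),0])
for s in (.0425,.057,-.0425,-.057):
    p=proj("scene",c+s*d); print(s,p,(p-[310,210])*400/120, (proj("top",c+s*d)-[370,200])*4)
for z in (0,.05):print((proj("scene",[.394,-.289,z])-[310,210])*400/120)
```

```text
[ 0.39795947 -0.29265479  0.02725782]
0.0425 [348.80752426 270.50180296] [129.35841421 201.67267652] [118.8169281  203.39623977]
0.057 [342.16534478 268.70577059] [107.21781595 195.68590195] [ 97.11853128 212.36577632]
-0.0425 [389.29301594 281.44900091] [264.31005312 238.16333636] [245.8494228  150.88440612]
-0.057 [396.47564126 283.39116878] [288.25213754 244.63722927] [267.491566   141.93812332]
[187.64332421 269.87693641]
[194.80520498 199.57967497]
```

Emit:
{"op": "jog_arm", "data": {"motion": [[0, -0.3, 0.2, -0.5, 0], [0, 0, 0, 0, 0], [140, 0, 0, 0, 0], [200, 0, 0, 0, 0], [200, 0, 0, 0, 0], [200, 0, 0, 0, 0], [200, 0, 0, 0, 0], [200, 0, 0, 0, 0], [200, 0, 0, 0, 0], [200, 0, 0, 0, 0]]}}

```text
clock: 3.93
tcp_pos: [0.3951, -0.2908, 0.0223]
ee_rot: [0.001, 0.984, 0.178, 0.0]
force: [-0.3, 1.1, 6.2]
width: 0.503
grasp_force: 40.9
```

Emit:
{"op": "jog_arm", "data": {"motion": [[200, 0, 0, 3.5, 0], [200, 0, 0, 3.5, 0], [200, 0, 2.0, 3.0, 0], [200, 0, 3.5, 2.0, 0], [200, 0.8, 4.0, 0, 0], [200, 0.8, 4.0, 0, 0], [200, 0.8, 4.0, 0, 0], [200, 0.8, 4.0, 0, 0], [200, 0.8, 4.0, 0, 0], [200, 0.8, 4.0, 0, 0]]}}

```text
clock: 4.77
tcp_pos: [0.4419, 0.0068, 0.141]
ee_rot: [-0.0, 0.984, 0.178, -0.0]
force: [1.1, -0.5, -1.2]
width: 0.499
grasp_force: 41.3
```

Emit:
{"op": "jog_arm", "data": {"motion": [[200, 0.8, 4.0, 0, 0], [200, 0.6, 4.0, 0, 0], [200, 0.6, 4.0, 0, 0], [200, 0.2, 3.0, 0, 0], [200, 0, 2.8, 0, 0], [200, 0, 0, 0, 0], [200, 0, 0, 0, 0], [200, 0, 0, 0, 0]]}}

```text
clock: 5.43
tcp_pos: [0.4638, 0.1824, 0.1406]
ee_rot: [0.0, 0.984, 0.179, -0.001]
force: [0.3, -0.5, -2.1]
width: 0.503
grasp_force: 41.4
```

Emit:
{"op": "jog_arm", "data": {"motion": [[200, 0, 0, -3.5, 0], [200, 0, 0, -3.5, 0], [200, 0, 0, -2.0, 0], [200, 0, 0, -1.0, 0], [200, 0, 0, -0.6, 0], [200, 0, 0, -0.5, 0], [200, 0, 0, 0, 0], [200, 0, 0, 0, 0], [200, 0, 0, 0, 0]]}}

```text
clock: 6.18
tcp_pos: [0.466, 0.1831, 0.0318]
ee_rot: [-0.0, 0.984, 0.178, 0.002]
force: [-0.3, 0.4, -0.5]
width: 0.499
grasp_force: 41.4
```

Emit:
{"op": "jog_arm", "data": {"motion": [[200, 0, 0, -0.4, 0], [200, 0, 0, 0, 0], [200, 0, 0, 0, 0]]}}

```text
clock: 6.43
tcp_pos: [0.4645, 0.1829, 0.0265]
ee_rot: [0.0, 0.984, 0.179, 0.0]
force: [0.0, 1.1, -0.8]
width: 0.5
grasp_force: 41.4
```

Run:
```python
from h import *
s=read_state();print(s["tcp_pos"],s["force"])
a=save("scene","s2.png")[170:250,200:300];b=save("top","t2.png")[180:260,180:280]
cv2.imwrite("pics/g2.png",np.hstack([cv2.resize(a,(400,320),interpolation=2),cv2.resize(b,(400,320),interpolation=2)])[:,:,::-1])
```

```text
[0.46452575 0.18288443 0.02648981] [ 0.00800588  1.09096706 -0.79280514]
```

View pics/g2.png

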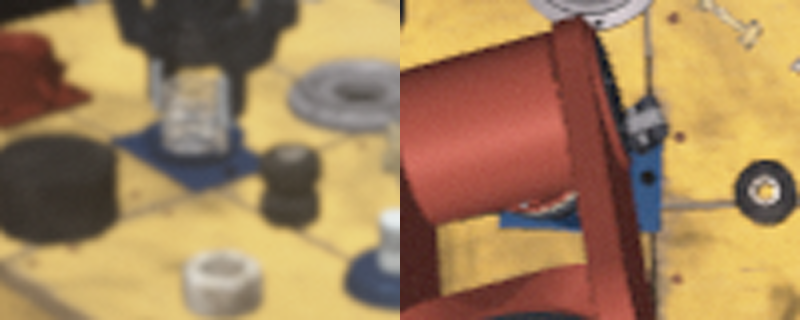

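Emit:
{"op": "jog_arm", "data": {"motion": [[200, 0, 0, -0.2, 0], [200, 0, 0, -0.2, 0], [200, 0, 0, 0, 0], [200, 0, 0, 0, 0]]}}

```text
clock: 6.87
tcp_pos: [0.4648, 0.183, 0.0262]
ee_rot: [0.0, 0.984, 0.179, -0.001]
force: [-11.8, -3.1, 27.3]
width: 0.502
grasp_force: 44.2
```

Run:
```python
from h import *
for z in (.004,.016): print(z,*[proj("scene",[.464+a,.183+b,z]).round(1) for a,b in ((0,0),(-.013,-.018),(-.02,-.027))])
print(proj("scene",[.464,.183,.054]))
m=masks_of("scene","spring")
```

```text
0.004 [248.5 206.6] [248.9 210. ] [248.9 211.8]
0.016 [248.4 202.6] [248.8 205.9] [248.9 207.7]
[248.2762646  189.64908137]
```

Emit:
{"op": "jog_arm", "data": {"motion": [[200, 0, 0, 0.3, 0], [0, 0, 0, 0, 0], [0, 0, 0, 0, 0], [0, 0, 0, 0, 0], [0, 0, 0, 0, 0], [0, 0, 0, 0, 0], [0, 0, 0, 3.0, 0], [0, 0, 0, 3.5, 0], [0, 0, -2.0, 2.0, 0], [0, -0.4, -4.0, 0, 0]]}}

```text
clock: 7.75
tcp_pos: [0.466, 0.1252, 0.116]
ee_rot: [-0.0, 0.984, 0.181, 0.006]
force: [1.8, -0.6, 1.3]
width: 1.001
grasp_force: 0.0
```

Emit:
{"op": "jog_arm", "data": {"motion": [[0, -0.5, -4.0, 0, 0], [0, -0.5, -4.0, 0, 0], [0, -0.5, -4.0, 0, 0], [0, -0.5, -4.0, 0, 0], [0, 0, -0.5, -3.0, 0], [0, 0, 0, -3.0, 0], [0, 0, 0, 0, 0], [0, 0, 0, 0, 0]]}}

```text
clock: 8.42
tcp_pos: [0.4381, -0.0418, 0.0486]
ee_rot: [-0.001, 0.984, 0.178, -0.003]
force: [0.6, -0.3, 0.6]
width: 0.998
grasp_force: 0.0
```

Run:
```python
from h import *
s=read_state();print(s["tcp_pos"],s["force"],s["width"])
save("top","t3.png");save("scene","s3.png")
for n in ("spring","spring_pan"):
    for c in ("top","scene"):
      for m in masks_of(c,n)[:2]:
        e=m["extent"]; print(c,n,round(m["confidence"],2),np.round(e),ray(c,(e[0]+e[2])/2,(e[1]+e[3])/2,.04)[:2].round(4))
a=cv2.imread("pics/s3.png")[170:250,200:300];b=cv2.imread("pics/t3.png")[180:260,180:280]
cv2.imwrite("pics/g3.png",np.hstack([cv2.resize(a,(400,320),interpolation=2),cv2.resize(b,(400,320),interpolation=2)]))
```

```text
[ 0.43808195 -0.04178494  0.04856807] [ 0.55511342 -0.26434482  0.63666457] 0.998274433973323
top spring 0.55 [216. 214. 233. 231.] [0.4633 0.181 ]
scene spring 0.53 [241. 191. 255. 203.] [0.4512 0.1697]
top spring_pan 0.57 [204. 208. 246. 238.] [0.4628 0.179 ]
```

View pics/g3.png

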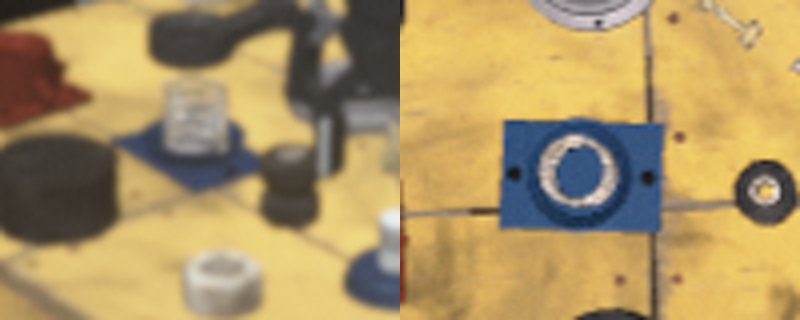

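Emit:
{"op": "jog_arm", "data": {"motion": [[0, 0.3, 0, -1.5, 0], [0, 0, 0, -1.2, 0], [0, 0, 0, 0, 0], [200, 0, 0, 0, 0], [220, 0, 0, 0, 0], [220, 0, 0, 0, 0], [220, 0, 0, 0, 0], [220, 0, 0, 0, 0], [220, 0, 0, 0, 0], [220, 0, 0, 0, 0]]}}

```text
clock: 9.55
tcp_pos: [0.4441, -0.0424, 0.024]
ee_rot: [0.0, 0.984, 0.178, 0.001]
force: [-1.0, 0.8, 4.3]
width: 0.262
grasp_force: 39.1
```

Run:
```python
from h import *
s=read_state();print(s["tcp_pos"],s["force"],s["width"],s["grasp_force"])
print(ray("top",180+177.5/4-.4,180+170.5/4-.4,.054))
```

```text
[ 0.44411181 -0.04237213  0.02399712] [-0.96464622  0.76562823  4.34197171] 0.2621497663793154 39.07790958881378
[0.46310335 0.17944802 0.054     ]
```

Emit:
{"op": "jog_arm", "data": {"motion": [[220, 0, 0, 3.5, 0], [220, 0, 0, 3.5, 0], [220, 0, 2.0, 2.0, 0], [220, 0.4, 4.0, 0, 0], [220, 0.4, 4.0, 0, 0], [220, 0.4, 4.0, 0, 0], [220, 0.4, 4.0, 0, 0], [220, 0.5, 3.4, 0, 0], [220, 0.1, 1.0, 0, 0], [220, 0, 0, 0, 0]]}}

```text
clock: 10.38
tcp_pos: [0.4651, 0.184, 0.1129]
ee_rot: [-0.0, 0.984, 0.18, -0.0]
force: [-0.1, -0.2, -1.4]
width: 0.267
grasp_force: 39.8
```

Emit:
{"op": "jog_arm", "data": {"motion": [[220, 0, 0, 0, 0], [220, 0, 0, 0, 0], [220, 0, 0, 0, 0]]}}

```text
clock: 10.63
tcp_pos: [0.465, 0.1803, 0.1128]
ee_rot: [0.0, 0.984, 0.178, -0.001]
force: [0.4, -0.1, -1.7]
width: 0.263
grasp_force: 39.8
```

Down to TCP 0.069, so 4.4 cm.

Emit:
{"op": "jog_arm", "data": {"motion": [[220, 0, 0.1, -2.0, 0], [220, 0, 0, -1.0, 0], [220, 0, 0, -0.5, 0], [220, 0, 0, -0.4, 0], [220, 0, 0, -0.3, 0], [220, 0, 0, 0, 0], [220, 0, 0, 0, 0], [220, 0, 0, 0, 0]]}}

```text
clock: 11.3
tcp_pos: [0.466, 0.1829, 0.0719]
ee_rot: [-0.0, 0.984, 0.178, 0.001]
force: [0.1, -0.1, -1.8]
width: 0.264
grasp_force: 39.8
```

Emit:
{"op": "jog_arm", "data": {"motion": [[220, 0, 0, -0.2, 0], [220, 0, 0, -0.2, 0], [220, 0, 0, -0.1, 0], [220, 0, 0, 0, 0], [220, 0, 0, 0, 0]]}}

```text
clock: 11.72
tcp_pos: [0.4669, 0.1832, 0.0693]
ee_rot: [0.0, 0.984, 0.179, 0.001]
force: [-4.2, -1.4, 13.2]
width: 0.263
grasp_force: 41.3
```

Emit:
{"op": "jog_arm", "data": {"motion": [[220, 0, 0, 0.1, 0], [0, 0, 0, 0, 0], [0, 0, 0, 0, 0], [0, 0, 0, 0, 0], [0, 0, 0, 0, 0], [0, 0, 0, 0, 0], [0, 0, 0, 3.0, 0], [0, 0, 0, 3.0, 0], [0, -0.6, -3.5, 0.5, 0], [0, -0.6, -4.0, 0, 0]]}}

```text
clock: 12.55
tcp_pos: [0.4566, 0.1088, 0.1358]
ee_rot: [0.0, 0.984, 0.181, 0.004]
force: [0.4, -0.7, 0.4]
width: 1.0
grasp_force: 0.0
```

Emit:
{"op": "jog_arm", "data": {"motion": [[0, -0.7, -4.0, 0, 0], [0, 0, -0.4, -3.0, 0], [0, 0, 0, -3.5, 0], [0, 0, 0, 0, 0], [0, 0, 0, 0, 0], [0, 0, 0, 0, 0]]}}

```text
clock: 13.05
tcp_pos: [0.4471, 0.0641, 0.068]
ee_rot: [0.0, 0.984, 0.179, 0.0]
force: [0.4, -0.2, 0.2]
width: 0.997
grasp_force: 0.0
```

Emit:
{"op": "jog_arm", "data": {"motion": [[0, 0, 0, -2.5, 0], [0, 0, 0, -1.7, 0], [0, 0, 0, 0, 0], [0, 0, 0, 0, 0], [200, 0, 0, 0, 0], [220, 0, 0, 0, 0], [220, 0, 0, 0, 0], [220, 0, 0, 0, 0], [220, 0, 0, 0, 0], [220, 0, 0, 0, 0]]}}

```text
clock: 13.88
tcp_pos: [0.4477, 0.064, 0.0266]
ee_rot: [-0.0, 0.984, 0.178, 0.001]
force: [-1.3, 1.7, 6.1]
width: 0.444
grasp_force: 39.7
```

Run:
```python
from h import *
s=read_state();print(s["tcp_pos"],s["force"],s["width"],s["grasp_force"])
save("top","t4.png");save("scene","s4.png")
for n in ("spring_cup",):
    for c in ("top","scene"):
      for m in masks_of(c,n)[:2]:
        e=m["extent"]; print(c,n,round(m["confidence"],2),np.round(e),ray(c,(e[0]+e[2])/2,(e[1]+e[3])/2,.059)[:2].round(4))
a=cv2.imread("pics/s4.png")[160:240,200:300];b=cv2.imread("pics/t4.png")[180:260,180:280]
cv2.imwrite("pics/g4.png",np.hstack([cv2.resize(a,(400,320),interpolation=2),cv2.resize(b,(400,320),interpolation=2)]))
```

```text
[0.44773019 0.06398759 0.02661315] [-1.33880524  1.74830025  6.1499208 ] 0.44364700150302744 39.70060591491347
top spring_cup 0.7 [212. 210. 232. 235.] [0.4624 0.1834]
scene spring_cup 0.75 [238. 176. 255. 199.] [0.4621 0.1875]
```

View pics/g4.png

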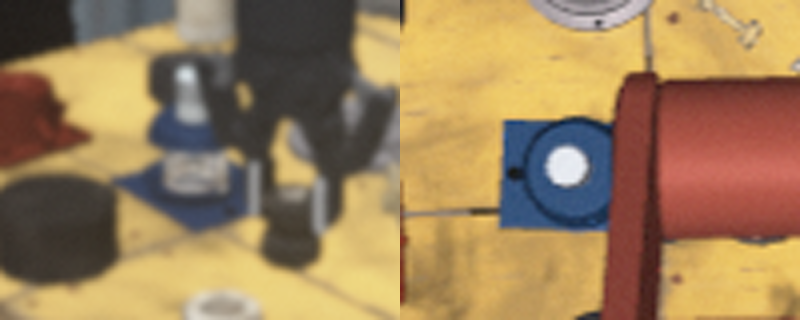

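Emit:
{"op": "jog_arm", "data": {"motion": [[220, 0, 0, 3.5, 0], [220, 0, 0, 3.5, 0], [220, 0, 0, 3.5, 0], [220, 0.7, 1.5, 1.5, 0], [220, 1.7, 3.5, 0, 0], [220, 1.7, 3.5, 0, 0], [220, 1.7, 3.5, 0, 0], [220, 1.7, 3.5, 0, 0], [220, 1.7, 3.5, 0, 0], [220, 1.7, 3.5, 0, 0]]}}

```text
clock: 14.92
tcp_pos: [0.5554, 0.2903, 0.1445]
ee_rot: [0.0, 0.984, 0.179, -0.001]
force: [0.7, 0.2, -1.0]
width: 0.441
grasp_force: 41.0
```

Emit:
{"op": "jog_arm", "data": {"motion": [[220, 1.2, 2.6, 0, 0], [220, 0.6, 1.0, 0, 0], [220, 0, 0, -3.0, 0], [220, 0, 0, -3.0, 0], [220, 0, 0, 0, 0], [220, 0, 0, 0, 0], [220, 0, 0, 0, 0]]}}

```text
clock: 15.5
tcp_pos: [0.5737, 0.3247, 0.0858]
ee_rot: [-0.0, 0.984, 0.178, 0.0]
force: [0.5, 0.3, -0.7]
width: 0.44
grasp_force: 41.0
```

Emit:
{"op": "jog_arm", "data": {"motion": [[220, 0.1, 0.1, -2.0, 0], [220, 0, 0, -1.0, 0], [220, 0, 0, -0.7, 0], [220, 0, 0, -0.5, 0], [220, 0, 0, -0.5, 0], [220, 0, 0, -0.4, 0], [220, 0, 0, 0, 0], [220, 0, 0, 0, 0], [220, 0, 0, 0, 0]]}}

```text
clock: 16.25
tcp_pos: [0.5749, 0.3259, 0.0348]
ee_rot: [-0.0, 0.984, 0.178, 0.0]
force: [-0.7, 0.3, -2.1]
width: 0.44
grasp_force: 41.0
```

Emit:
{"op": "jog_arm", "data": {"motion": [[220, 0, 0, -0.2, 0], [220, 0, 0, -0.2, 0], [220, 0, 0, 0, 0], [220, 0, 0, 0, 0]]}}

```text
clock: 16.58
tcp_pos: [0.5755, 0.3262, 0.0318]
ee_rot: [-0.0, 0.984, 0.178, 0.001]
force: [-0.1, -0.4, 4.2]
width: 0.441
grasp_force: 41.5
```

Emit:
{"op": "jog_arm", "data": {"motion": [[0, 0, 0, 0, 0], [0, 0, 0, 0, 0], [0, 0, 0, 0, 0], [0, 0, 0, 0, 0], [0, 0, 0, 0, 0], [0, 0, 0, 3.5, 0], [0, 0, 0, 3.5, 0], [0, 0, -2.0, 3.0, 0], [0, -0.1, -4.0, 0.5, 0], [0, -0.1, -4.0, 0, 0]]}}

```text
clock: 17.42
tcp_pos: [0.5755, 0.2268, 0.14]
ee_rot: [-0.0, 0.984, 0.18, 0.005]
force: [0.6, -1.2, -0.5]
width: 0.999
grasp_force: 0.0
```

Emit:
{"op": "jog_arm", "data": {"motion": [[0, -0.1, -4.0, 0, 0], [0, -0.1, -4.0, 0, 0], [0, -0.1, -4.0, 0, 0], [0, -0.1, -4.0, 0, 0], [0, -0.2, -3.8, 0, 0], [0, -0.1, -1.0, 0, 0], [0, 0, 0, 0, 0], [0, 0, 0, 0, 0], [0, 0, 0, 0, 0]]}}

```text
clock: 18.17
tcp_pos: [0.5655, 0.0191, 0.1352]
ee_rot: [-0.0, 0.984, 0.179, 0.0]
force: [0.8, 0.5, 0.7]
width: 1.0
grasp_force: 0.0
```

Run:
```python
from h import *
print(read_state()["tcp_pos"])
save("top","t5.png");save("scene","s5.png")
for c,n,z in (("top","bush",.05),("scene","bush",.04),("scene","king_pin",.045),("top","bearing",.017)):
      for m in masks_of(c,n)[:3]:
        e=m["extent"]; print(c,n,round(m["confidence"],2),np.round(e),ray(c,(e[0]+e[2])/2,(e[1]+e[3])/2,z)[:2].round(4))
a=cv2.imread("pics/s5.png")[150:270,220:390];b=cv2.imread("pics/t5.png")[120:240,140:310]
cv2.imwrite("pics/g5.png",np.hstack([cv2.resize(a,(400,282),interpolation=2),cv2.resize(b,(400,282),interpolation=2)]))
```

```text
[0.56550514 0.01912494 0.13522505]
top bush 0.81 [158. 180. 174. 191.] [0.5595 0.3232]
top bush 0.64 [148. 222. 183. 259.] [0.4225 0.3251]
scene bush 0.42 [238. 166. 254. 179.] [0.565  0.3197]
scene king_pin 0.88 [312. 191. 325. 221.] [0.549  0.0007]
scene king_pin 0.72 [317. 252. 334. 298.] [ 0.3201 -0.2422]
scene king_pin 0.67 [181. 178. 193. 212.] [0.3281 0.2724]
top bearing 0.7 [322. 162. 350. 187.] [ 0.5787 -0.1033]
```

View pics/g5.png

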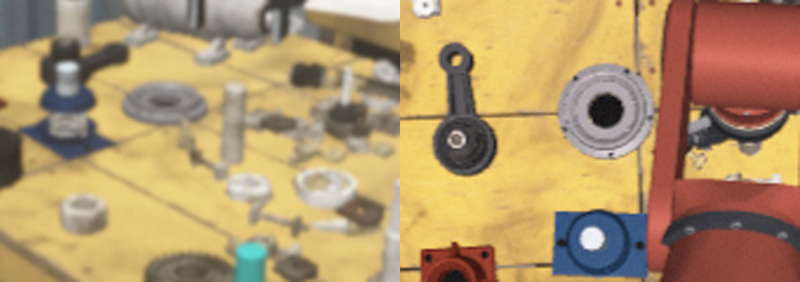

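Emit:
{"op": "jog_arm", "data": {"motion": [[0, 0, -0.1, -3.5, 0], [0, 0, 0, -3.0, 0], [0, 0, 0, -1.5, 0], [0, 0, 0, 0, 0], [200, 0, 0, 0, 0], [230, 0, 0, 0, 0], [230, 0, 0, 0, 0], [230, 0, 0, 0, 0], [230, 0, 0, 0, 0], [230, 0, 0, 0, 0]]}}

```text
clock: 19.3
tcp_pos: [0.5667, 0.017, 0.057]
ee_rot: [0.0, 0.984, 0.178, 0.001]
force: [-0.8, 1.6, 4.6]
width: 0.293
grasp_force: 39.0
```

Emit:
{"op": "jog_arm", "data": {"motion": [[230, 0, 0, 0, 0], [230, 0, 0, 0, 0]]}}

```text
clock: 19.47
tcp_pos: [0.5667, 0.0171, 0.057]
ee_rot: [0.0, 0.984, 0.178, 0.001]
force: [-0.7, 2.7, 5.9]
width: 0.295
grasp_force: 39.1
```

Run:
```python
from h import *
a=cv2.imread("pics/top0.png"); s=6; x0,y0=140,215
c=cv2.resize(a[y0:265,x0:195],None,fx=s,fy=s,interpolation=cv2.INTER_CUBIC)
h=cv2.cvtColor(c,cv2.COLOR_BGR2HSV); b,g,r=[c[...,i].astype(int) for i in range(3)]
m=((r-g>0.35*r)&(r-b>0.3*r)&(r>40)).astype(np.uint8)
m=cv2.morphologyEx(m,cv2.MORPH_CLOSE,np.ones((25,25)));m=cv2.morphologyEx(m,cv2.MORPH_OPEN,np.ones((45,45)))
k=max(cv2.findContours(m,0,2)[0],key=cv2.contourArea); R_=cv2.minAreaRect(k); print(R_)
u,v=[(t+.5)/s-.5+o for t,o in zip(R_[0],(x0,y0))]; print(u,v,ray("top",u,v,.006)[:2],R_[1][0]/s*1.225/482,R_[1][1]/s*1.225/482)
cv2.drawContours(c,[np.int32(cv2.boxPoints(R_))],0,(0,255,0),1)
for z,rr in ((.045,.0285),(.045,.0165)):
    q=[(proj("top",[ray("top",u,v,.006)[0]+rr*np.cos(t),ray("top",u,v,.006)[1]+rr*np.sin(t),z])-[x0-.5,y0-.5])*s for t in np.linspace(0,6.29,30)]
    cv2.polylines(c,[np.int32(q)],True,(255,255,0),1)
cv2.imwrite("pics/car.png",c)
```

```text
((149.99581909179688, 157.29598999023438), (193.57192993164062, 192.55174255371094), 88.83085632324219)
164.58263651529947 240.79933166503906 [0.42341906 0.33861774] 0.08199364251945358 0.0815615092075712
```

View pics/car.png

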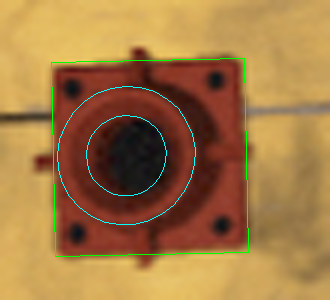

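Emit:
{"op": "jog_arm", "data": {"motion": [[230, 0, 0, 3.5, 0], [230, 0, 0, 3.5, 0], [230, 0, 0, 3.5, 0], [230, -0.7, 1.5, 2.5, 0], [230, -1.6, 3.5, 0, 0], [230, -1.6, 3.5, 0, 0], [230, -1.6, 3.5, 0, 0], [230, -1.6, 3.5, 0, 0], [230, -1.6, 3.5, 0, 0], [230, -1.6, 3.5, 0, 0]]}}

```text
clock: 20.3
tcp_pos: [0.4604, 0.2426, 0.184]
ee_rot: [0.0, 0.984, 0.178, -0.001]
force: [0.2, 1.1, -4.5]
width: 0.286
grasp_force: 40.5
```

Emit:
{"op": "jog_arm", "data": {"motion": [[230, -1.6, 3.5, 0, 0], [230, -1.6, 3.5, 0, 0], [230, -0.8, 2.0, 0, 0], [230, 0, 0.5, 0, 0], [230, 0, 0, 0, 0], [230, 0, 0, 0, 0], [230, 0, 0, 0, 0], [230, 0, 0, 0, 0]]}}

```text
clock: 20.97
tcp_pos: [0.423, 0.3354, 0.1849]
ee_rot: [0.0, 0.984, 0.177, -0.0]
force: [0.5, 0.5, -4.0]
width: 0.29
grasp_force: 40.7
```

Emit:
{"op": "jog_arm", "data": {"motion": [[230, 0, 0.1, -3.0, 0], [230, 0, 0, -3.0, 0], [230, 0, 0, -1.5, 0], [230, 0, 0, -0.9, 0], [230, 0, 0, -0.8, 0], [230, 0, 0, -0.8, 0], [230, 0, 0, -0.8, 0], [230, 0, 0, -0.6, 0], [230, 0, 0, -0.3, 0], [230, 0, 0, 0, 0]]}}

```text
clock: 21.8
tcp_pos: [0.4222, 0.3376, 0.0678]
ee_rot: [0.0, 0.984, 0.178, -0.0]
force: [-0.5, -0.5, -3.7]
width: 0.292
grasp_force: 40.6
```

Emit:
{"op": "jog_arm", "data": {"motion": [[230, 0, 0, -0.2, 0], [230, 0, 0, -0.1, 0], [230, 0, 0, 0, 0], [230, 0, 0, 0, 0]]}}

```text
clock: 22.13
tcp_pos: [0.4233, 0.3384, 0.067]
ee_rot: [-0.0, 0.984, 0.179, 0.001]
force: [-2.2, -1.0, 5.7]
width: 0.292
grasp_force: 41.4
```

Emit:
{"op": "jog_arm", "data": {"motion": [[230, 0, 0, -0.2, 0], [230, 0, 0, 0, 0], [230, 0, 0, 0, 0]]}}

```text
clock: 22.38
tcp_pos: [0.4238, 0.339, 0.0667]
ee_rot: [-0.001, 0.984, 0.179, 0.001]
force: [-5.0, -1.6, 14.2]
width: 0.294
grasp_force: 42.2
```

Emit:
{"op": "jog_arm", "data": {"motion": [[230, 0, 0, 0.2, 0], [0, 0, 0, 0, 0], [0, 0, 0, 0, 0], [0, 0, 0, 0, 0], [0, 0, 0, 0, 0], [0, 0, 0, 0, 0], [0, 0, 0, 3.5, 0], [0, 0, 0, 3.5, 0], [0, 0, 0, 3.0, 0], [0, 1.2, -3.5, 0, 6]]}}

```text
clock: 23.22
tcp_pos: [0.4382, 0.3092, 0.1732]
ee_rot: [-0.004, 0.973, 0.233, 0.007]
force: [0.8, -0.4, 0.3]
width: 1.0
grasp_force: 0.0
```

Emit:
{"op": "jog_arm", "data": {"motion": [[0, 1.3, -3.7, 0, 6], [0, 1.3, -3.7, 0, 6], [0, 1.3, -3.7, 0, 6.4], [0, 1.3, -3.7, 0, 0], [0, 1.3, -3.7, 0, 0], [0, 1.3, -3.7, 0, 0], [0, 1.3, -3.7, 0, 0], [0, 1.3, -3.7, 0, 0], [0, 1.3, -3.7, 0, 0], [0, 1.3, -3.7, 0, 0]]}}

```text
clock: 24.05
tcp_pos: [0.5644, -0.0681, 0.1651]
ee_rot: [-0.0, 0.925, 0.381, 0.0]
force: [0.1, 0.0, 1.2]
width: 1.0
grasp_force: 0.0
```

Emit:
{"op": "jog_arm", "data": {"motion": [[0, 1.3, -3.7, 0, 0], [0, 0.1, -0.6, 0, 0], [0, 0, 0, -3.0, 0], [0, 0, 0, -3.0, 0], [0, 0, 0, 0, 0], [0, 0, 0, 0, 0], [0, 0, 0, 0, 0]]}}

```text
clock: 24.63
tcp_pos: [0.5786, -0.1088, 0.1062]
ee_rot: [0.0, 0.925, 0.381, 0.0]
force: [0.4, 0.6, 0.0]
width: 0.997
grasp_force: 0.0
```

Run:
```python
from ov import *
s=read_state();print(s["tcp_pos"],s["ee_rot"])
save("top","t6.png");save("scene","s6.png")
for m in masks_of("scene","king_pin")[:4]: print(round(m["confidence"],2),np.round(m["extent"]))
for z in (0.006,.01,.045,.096): print(z,proj("scene",[.4235,.338,z]).round(1),proj("top",[.4235,.338,z]).round(1))
a=cv2.imread("pics/s6.png")[140:220,170:250];b=cv2.imread("pics/t6.png")[200:270,140:210]
cv2.imwrite("pics/g6.png",np.hstack([cv2.resize(a,(400,400),interpolation=2),cv2.resize(b,(400,400),interpolation=2)]))
```

```text
[ 0.57859309 -0.10875667  0.10615233] [2.04693420e-04 9.24543505e-01 3.81076326e-01 3.15345700e-04]
0.78 [200. 163. 208. 184.]
0.66 [317. 254. 332. 298.]
0.006 [203.8 192.6] [164.8 240.8]
0.01 [203.8 191.3] [164.4 240.7]
0.045 [203.2 180. ] [160.8 240.4]
0.096 [202.3 163. ] [155.1 239.9]
```

View pics/g6.png

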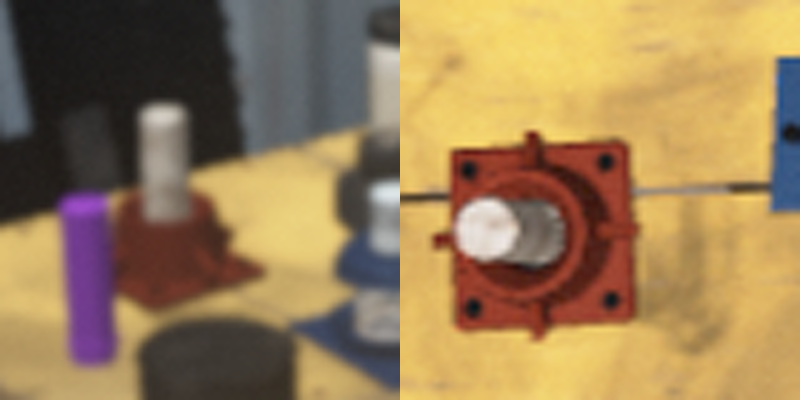

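Pictures confirm that the king pin is seated: its top is at top px (155.4, 240.3), predicted (155.1, 239.9). Now the bearing.

Emit:
{"op": "jog_arm", "data": {"motion": [[0, 0.3, 0.2, -3.0, 0], [0, 0, 0, -3.0, 0], [0, 0, 0, -2.0, 0], [0, 0, 0, -1.0, 0], [0, 0, 0, 0, 0], [0, 0, 0, 0, 0], [0, 0, 0, 0, 0]], "newtons": 60}}

```text
clock: 25.37
tcp_pos: [0.5831, -0.1076, 0.0174]
ee_rot: [0.001, 0.925, 0.381, 0.001]
force: [-0.8, -0.1, 0.6]
width: 1.001
grasp_force: 0.0
```

Emit:
{"op": "jog_arm", "data": {"motion": [[0, 0, 0, -0.8, 0], [0, 0, 0, -0.7, 0], [0, 0, 0, 0, 0], [0, 0, 0, 0, 0], [100, 0, 0, 0, 0], [140, 0, 0, 0, 0], [140, 0, 0, 0, 0], [140, 0, 0, 0, 0], [140, 0, 0, 0, 0], [140, 0, 0, 0, 0]]}}

```text
clock: 26.2
tcp_pos: [0.582, -0.1074, 0.0012]
ee_rot: [0.001, 0.925, 0.381, 0.001]
force: [-0.9, 0.7, 5.5]
width: 0.693
grasp_force: 65.3
```

Emit:
{"op": "jog_arm", "data": {"motion": [[140, 0, 0, 0.5, 0], [140, 0, 0, 0.5, 0], [140, 0, 0, 0.5, 0], [140, 0, 0, 0, 0]]}}

```text
clock: 26.53
tcp_pos: [0.5814, -0.1072, 0.016]
ee_rot: [0.0, 0.925, 0.381, 0.0]
force: [0.9, 0.1, -1.8]
width: 0.692
grasp_force: 65.1
```

Run:
```python
from h import *
a=cv2.imread("pics/top0.png"); s=6; x0,y0=200,140
c=cv2.resize(a[y0:195,x0:255],None,fx=s,fy=s,interpolation=cv2.INTER_CUBIC)
hsv=cv2.cvtColor(c,cv2.COLOR_BGR2HSV)
m=(hsv[...,1]<70).astype(np.uint8); m=cv2.morphologyEx(m,cv2.MORPH_OPEN,np.ones((61,61)) if 0 else cv2.getStructuringElement(cv2.MORPH_ELLIPSE,(25,25)))
k=max(cv2.findContours(m,0,2)[0],key=cv2.contourArea); e=cv2.fitEllipse(cv2.convexHull(k)); print(e)
u,v=[(t+.5)/s-.5+o for t,o in zip(e[0],(x0,y0))]; print(u,v,ray("top",u,v,.009)[:2],np.array(e[1])/s*1.225/482)
# seat hole: dark bore
d=(cv2.cvtColor(c,6)<70).astype(np.uint8); k=max(cv2.findContours(d,0,2)[0],key=cv2.contourArea); (cx,cy),r=cv2.minEnclosingCircle(k)
print("hole",ray("top",(cx+.5)/s-.5+x0,(cy+.5)/s-.5+y0,.006)[:2],r/s*1.22/482)
for m in masks_of("top","bearing")[:2]: print(m["confidence"],m["extent"])
```

```text
((166.379150390625, 163.4715118408203), (242.7591552734375, 247.32879638671875), 78.6018295288086)
227.31319173177084 166.82858530680338 [0.60860009 0.17398021] [0.10282848 0.1047641 ]
hole [0.60980694 0.17496153] 0.01876426060994466
```

Emit:
{"op": "jog_arm", "data": {"motion": [[140, 0, 0, 3.5, 0], [140, 0, 0, 3.5, 0], [140, 0.3, 3.5, 0, 0], [140, 0.4, 4.0, 0, 0], [140, 0.4, 4.0, 0, 0], [140, 0.4, 4.0, 0, 0], [140, 0.4, 4.0, 0, 0], [140, 0.4, 4.0, 0, 0], [140, 0.3, 3.5, 0, 0], [140, 0.1, 1.0, 0, 0]]}}

```text
clock: 27.42
tcp_pos: [0.6077, 0.1783, 0.0851]
ee_rot: [-0.001, 0.924, 0.383, 0.001]
force: [-0.2, 0.5, -2.1]
width: 0.69
grasp_force: 66.2
```

Emit:
{"op": "jog_arm", "data": {"motion": [[140, 0, 0, 0, 0], [140, 0, 0, 0, 0], [140, 0, 0, 0, 0], [140, 0, 0, 0, 0]]}}

```text
clock: 27.75
tcp_pos: [0.6079, 0.1712, 0.0849]
ee_rot: [0.0, 0.925, 0.38, -0.001]
force: [-0.7, 0.6, -2.5]
width: 0.695
grasp_force: 66.2
```

Emit:
{"op": "jog_arm", "data": {"motion": [[140, 0, 0.3, -2.5, 0], [140, 0, 0, -1.5, 0], [140, 0, 0, -0.8, 0], [140, 0, 0, -0.6, 0], [140, 0, 0, -0.5, 0], [140, 0, 0, -0.5, 0], [140, 0, 0, 0, 0], [140, 0, 0, 0, 0], [140, 0, 0, 0, 0]]}}

```text
clock: 28.5
tcp_pos: [0.6088, 0.1761, 0.022]
ee_rot: [0.0, 0.925, 0.381, 0.001]
force: [-0.0, -0.7, -1.9]
width: 0.692
grasp_force: 66.2
```

Emit:
{"op": "jog_arm", "data": {"motion": [[140, 0, -0.1, -0.2, 0], [140, 0, 0, -0.2, 0], [140, 0, 0, 0, 0], [140, 0, 0, 0, 0], [140, 0, 0, 0, 0]]}}

```text
clock: 28.92
tcp_pos: [0.6081, 0.1749, 0.0173]
ee_rot: [0.0, 0.925, 0.381, 0.0]
force: [0.5, -0.2, -2.1]
width: 0.694
grasp_force: 66.2
```

Emit:
{"op": "jog_arm", "data": {"motion": [[140, 0, 0, -0.2, 0], [140, 0, 0, 0, 0], [140, 0, 0, -0.2, 0], [140, 0, 0, 0, 0], [140, 0, 0, 0, 0]]}}

```text
clock: 29.33
tcp_pos: [0.6084, 0.175, 0.0137]
ee_rot: [0.0, 0.925, 0.381, 0.0]
force: [-0.7, -0.6, 0.7]
width: 0.689
grasp_force: 67.7
```

Emit:
{"op": "jog_arm", "data": {"motion": [[0, 0, 0, 0, 0], [0, 0, 0, 0, 0], [0, 0, 0, 0, 0], [0, 0, 0, 0, 0], [0, 0, 0, 0, 0], [0, 0, 0, 3.5, 0], [0, 0, 0, 3.5, 0], [0, 0, 0, 3.5, 0], [0, 0, -3.5, 2.0, 0], [0, 0, -4.0, 0, 0]]}}

```text
clock: 30.17
tcp_pos: [0.6131, 0.1017, 0.1459]
ee_rot: [0.002, 0.924, 0.383, 0.007]
force: [2.2, -0.8, 0.5]
width: 0.999
grasp_force: 0.0
```

Emit:
{"op": "jog_arm", "data": {"motion": [[0, 0, -4.0, 0, 0], [0, 0, -4.0, 0, 0], [0, 0, -4.0, 0, 0], [0, 0, -4.0, 0, 0], [0, 0, -4.0, 0, 0], [0, 0, -4.0, 0, 0], [0, 0, 0, 0, 0], [0, 0, 0, 0, 0]]}}

```text
clock: 30.83
tcp_pos: [0.6081, -0.1425, 0.1385]
ee_rot: [0.0, 0.925, 0.379, 0.0]
force: [-0.1, 0.8, -0.3]
width: 1.001
grasp_force: 0.0
```

Run:
```python
from h import *
s=read_state();print(s["tcp_pos"],s["force"],s["clock"])
save("top","t7.png");save("scene","s7.png")
T={"bearing":(.029,.6085,.174),"spring_cup":(.059,.464,.182),"bush":(.055,.5745,.326),"king_pin":(.096,.4235,.338)}
for n,(z,x,y) in T.items():
    for c in ("top","scene"):
      print(n,c,"exp top px",proj(c,[x,y,z]).round(1),[(round(m["confidence"],2),np.round(m["extent"]).astype(int).tolist()) for m in masks_of(c,n)[:3]])
a=cv2.imread("pics/t7.png"); S=6; x0,y0=200,140
c=cv2.resize(a[y0:195,x0:255],None,fx=S,fy=S,interpolation=cv2.INTER_CUBIC); g=cv2.cvtColor(c,6)
m=(g>215).astype(np.uint8); k=[q for q in cv2.findContours(m,0,2)[0]]; p=np.vstack(k)
(cx,cy),r=cv2.minEnclosingCircle(p); h=ray("top",(cx+.5)/S-.5+x0,(cy+.5)/S-.5+y0,.029); print("bright ring",h,r/S*1.205/482.5,len(p))
```

```text
[ 0.60807234 -0.14253666  0.13847057] [-0.11432006  0.80211356 -0.27291251] 30.8333
bearing top exp top px [226.3 165.5] [(0.65, [214, 155, 240, 181])]
bearing scene exp top px [289.8 186.3] [(0.48, [280, 184, 302, 196])]
spring_cup top exp top px [222.7 221.8] [(0.89, [209, 209, 237, 233])]
spring_cup scene exp top px [248.5 188. ] [(0.77, [236, 176, 260, 201])]
bush top exp top px [164.1 179.2] [(0.72, [158, 173, 175, 190])]
bush scene exp top px [247.4 166.3] [(0.51, [192, 180, 220, 205]), (0.5, [240, 167, 254, 178])]
king_pin top exp top px [155.1 239.9] [(0.63, [177, 273, 199, 283]), (0.58, [394, 268, 405, 287])]
king_pin scene exp top px [202.3 163. ] [(0.86, [180, 179, 194, 215]), (0.86, [318, 255, 333, 296]), (0.79, [200, 164, 208, 184])]
bright ring [0.59530943 0.16870139 0.029     ] 0.04533640483006295 253
```

```bash
cat > fit.py <<'E'
from h import *
def fit(f,cam,x,y,z,r,R0=.012):
    g=cv2.GaussianBlur(cv2.imread(f).astype(np.float32),(3,3),0)
    K,t,M=P(cam); th=np.linspace(0,2*np.pi,72,endpoint=False)
    def ring(cx,cy,rr):
        X=np.c_[cx+rr*np.cos(th),cy+rr*np.sin(th),np.full(72,z)]
        c=(X-t)@M*[1,-1,-1]; p=(c@K.T); p=(p[:,:2]/p[:,2:]).astype(np.float32)
        return cv2.remap(g,p[None,:,0],p[None,:,1],cv2.INTER_LINEAR)[0]
    best=[]
    for dx in np.arange(-R0,R0+.0001,.001):
        for dy in np.arange(-R0,R0+.0001,.001):
            d=ring(x+dx,y+dy,r-.002)-ring(x+dx,y+dy,r+.002)
            best.append((np.linalg.norm(d.mean(0)),round(x+dx,4),round(y+dy,4)))
    best.sort(reverse=True); return best[:3]
E
python3 - <<'E'
from fit import *
for f in ("pics/top0.png","pics/t7.png"):
    print("flange",fit(f,"top",.6085,.174,.009,.053)); 
    print("chamfer/ring",fit(f,"top",.6085,.174,.02,.043))
print("bearing",fit("pics/t7.png","top",.6085,.174,.029,.031))
print("bearing0",fit("pics/top0.png","top",.582,-.107,.017,.031))
print("eye",fit("pics/top0.png","top",.5744,.3255,.026,.034)); print("bush",fit("pics/t7.png","top",.5744,.3255,.055,.02,.008))
E
```

```text
flange [(np.float32(44.27623), np.float64(0.6085), np.float64(0.174)), (np.float32(43.29961), np.float64(0.6085), np.float64(0.175)), (np.float32(43.19274), np.float64(0.6095), np.float64(0.174))]
chamfer/ring [(np.float32(18.155994), np.float64(0.6165), np.float64(0.175)), (np.float32(18.149109), np.float64(0.6165), np.float64(0.176)), (np.float32(17.80292), np.float64(0.6165), np.float64(0.174))]
flange [(np.float32(46.50239), np.float64(0.6085), np.float64(0.174)), (np.float32(45.51085), np.float64(0.6095), np.float64(0.174)), (np.float32(45.435215), np.float64(0.6085), np.float64(0.175))]
chamfer/ring [(np.float32(24.172503), np.float64(0.6205), np.float64(0.185)), (np.float32(23.82781), np.float64(0.6205), np.float64(0.184)), (np.float32(23.798998), np.float64(0.6195), np.float64(0.185))]
bearing [(np.float32(82.39455), np.float64(0.6095), np.float64(0.175)), (np.float32(79.34711), np.float64(0.6105), np.float64(0.175)), (np.float32(78.55381), np.float64(0.6095), np.float64(0.174))]
bearing0 [(np.float32(67.44411), np.float64(0.582), np.float64(-0.106)), (np.float32(66.71488), np.float64(0.583), np.float64(-0.106)), (np.float32(64.49007), np.float64(0.582), np.float64(-0.105))]
eye [(np.float32(88.392815), np.float64(0.5734), np.float64(0.3245)), (np.float32(87.17284), np.float64(0.5724), np.float64(0.3245)), (np.float32(86.39565), np.float64(0.5734), np.float64(0.3255))]
bush [(np.float32(32.15727), np.float64(0.5744), np.float64(0.3325)), (np.float32(31.982012), np.float64(0.5734), np.float64(0.3325)), (np.float32(31.71473), np.float64(0.5754), np.float64(0.3325))]
```

Run:
```python
from h import *
def tube(f,x,y,z,cam="top"):
    a=cv2.imread(f); S=6; u,v=proj(cam,[x,y,z]); x0,y0=int(u)-9,int(v)-9
    c=cv2.cvtColor(cv2.resize(a[y0:y0+19,x0:x0+19],None,fx=S,fy=S,interpolation=cv2.INTER_CUBIC),6)
    m=(c>95).astype(np.uint8)
    out=[]
    for k in cv2.findContours(m,0,2)[0]:
        if cv2.contourArea(k)>150:
            (cx,cy),r=cv2.minEnclosingCircle(k); U,V=(cx+.5)/S-.5+x0,(cy+.5)/S-.5+y0
            out.append((round(U,1),round(V,1),ray(cam,U,V,z)[:2].round(4),round(r/S*2.45,1)))
    return out
print(tube("pics/top0.png",.448,.0643,.05)); print(tube("pics/t7.png",.574,.3255,.055)); print(tube("pics/t6.png",.574,.3255,.055))
a=cv2.imread("pics/t7.png"); u,v=proj("top",[.574,.3255,.055]).astype(int); print(cv2.cvtColor(a,6)[v-10:v+11,u-10:u+11])
```

```text
[(271.0, 227.0, array([0.4481, 0.0644]), 32.6)]
[(163.6, 178.9, array([0.5751, 0.3272]), 10.5), (156.3, 173.1, array([0.5904, 0.3452]), 9.6)]
[(163.6, 178.9, array([0.5751, 0.3272]), 10.5), (156.3, 173.1, array([0.5904, 0.3452]), 9.6)]
[[112 107 109 104 104 106  96  91  92  92  91  96 101  97  97  92  89  80
   69  77  94]
 [119 128 133 122 101  91  93 106 108  83  69  67  73  71  67  73  79  88
   93  94 120]
 [204 205 202 169 118  94  94  86  68  68  68  71  72  70  73  72  66  68
   78  88  79]
 [207 201 177 118 101  94  68  66  59  56  48  53  59  55  64  68  65  70
   63  69  85]
 [208 189 140 102  86  63  51  52  66  71  65  64  61  52  42  51  57  68
   70  68  73]
 [203 168 108  87  62  58  57  65  65  70  72  67  65  66  69  61  66  77
   69  64  66]
 [185 124  86  73  57  59  65  66 101 121 120 108  70  66  69  71  74  67
   62  76  77]
 [172 107  81  62  56  75  73  89 183 215 205 200 125  70  62  71  74  60
   53  59  64]
 [140  88  70  60  61  69  83 133 151 119 123 183 188 111  61  63  66  72
   59  40  37]
 [106  86  62  56  59  61 120 135 107 122 134 114 165 170  60  
[... 305 characters left out ...]
5  53  57  64  68  86 168 210 208 185 112  81  69  68  67  61
   45  50  62]
 [133  86  61  64  60  67  65  71  80  76  76  86  83  81  78  71  63  52
   49  61  56]
 [130  82  63  66  56  61  65  75  76  82  85  84  79  85  78  67  53  45
   57  68  59]
 [150  90  79  63  59  58  64  75  77  78  84  81  78  82  75  57  47  48
   55  49  38]
 [177 105  84  63  62  54  67  79  78  79  71  68  69  70  60  49  47  57
   54  44  41]
 [196 144  92  73  60  60  54  54  73  77  68  66  63  56  56  54  60  53
   43  39  46]
 [213 197 143  89  62  60  60  57  59  76  69  65  63  66  64  60  43  36
   48  49  69]
 [212 215 187 117  82  68  54  51  52  57  81  81  67  58  54  62  58  46
   55  66  87]]
```

```bash
python3 -c "
from bench import *
print(hand_in())"
```

```text
the job is handed in; nothing more can be done
None
```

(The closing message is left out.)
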